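Snap the lid home on the long paint box

TASK

On the pottery painters' table, close the long paint box: press its loose lid down evenly, without tipping it steeply, until both ends have clicked under their clips and the lid lies flush on the box. Leave the lid of the shorter, square box standing up on its clips as it is.

Things in the scene. Friction and masses are not known exactly. Their poses are not given: they have to be found in the camera images.
- long_box: Long grey plastic box, 160 x 86 mm, rim 50 mm high; it stands fast. Origin: centre of its underside; x along its length, z up. At each short end a black sprung clip 36 mm wide, its round nose 83 to 93 mm from the centre, top 66 mm above the table. At the middle of each long side two thin posts (x +-10, y +-46 mm, 78 mm high) guide the lid.
- long_lid: Its loose white lid, a flat plate 172 x 84 x 8 mm. Origin: centre of its underside, x along its length, z up. It starts level on the clip noses, in its guides, top 72 mm above the table. Each end resists up to about 7 N, then snaps 14 mm down onto the rim, a hard stop (25 N is harmless), and stays: top 58 mm above the table, origin 50 mm above the box's.
- long_lid_press (a point): Centre of four 1 mm thumb ridges on one end of the long lid, on its top face, 60 mm from its middle along its length (+x) and clear of the clip: a good place to press that end. The other end has the same, 60 mm to the other side (-x). Pressing the middle of the lid takes about 12 N and snaps both ends.
- square_lid: The same kind of white lid, 92 x 84 x 8 mm, on the square box (80 x 86 mm, 50 mm high, same clips and posts), also lying unclipped on its clip noses, top 72 mm above the table. Origin: centre of its underside. Not to be pressed or moved.
Not all that is in view belongs to the job. What is shaped like the long_lid but turquoise is not meant.

How it is judged:
By the outcome, as a careful person would: the job done as asked, in the order asked, and still so for the second after the job is handed in, with the robot touching nothing.
It also fails if it takes over 32 s, if anything falls off the work surface, if the arm or the gripper's body presses on something with over 40 N, if the wrist force passes 120 N, or if a joint passes its speed limit or range.

ROBOT

A 6-joint arm with a two-finger parallel gripper is mounted at the origin on the work surface. World frame = base frame: x ahead of the robot, y to its left, z up, the work surface at z = 0. Lengths are in m, angles in rad, forces in N, time in s.
With the tool pointing down it reaches from about 0.325 to 0.875 m from the base axis. Payload 4.4 kg.
Tool frame: the origin (TCP) lies at the very end of the fingers, on their centre line; the grasp point (between the pads) lies 19 mm behind it (arm.grasp_offset is the distance from the TCP to the grasp point, in m); z points along the fingers, y is the line along which they close (so a half turn about z gives the same grasp; the last joint's range is limited). The gripper opens to 85 mm and grips with 20 to 120 N. Pads are 22 mm wide; open, the fingers measure 114 mm over their backs; the gripper's body (76 mm by 85 mm) begins 54 mm behind the grasp point. The pads swing forward as they close: fully open they stand 13 mm farther back than shut.
Start: joints at [1.151, 0.207, 1.542, -0, 1.393, -0.15], TCP at [0.153, 0.554, 0.231] pointing down, gripper open.
Joint ranges: [-2.73, 2.73], [-0.86, 2.22], [0.23, 2.46], [-1.11, 4.25], [0.08, 2.63], [-2.82, 2.82]. Speed limits (rad/s): [2.79, 2.79, 3.14, 3.14, 3.14, 3.14].

INTERFACE

Orientations are given as a unit quaternion [w, x, y, z].
In Python, from bench import arm gives the robot as it stands.
- The arm moves only by the tool apply_moves, never from a script. Its argument "increments" is a list of rows, each an object with "travel": the shift along the tool's x, y, z in m, a list of three; "yaw": the turn about the tool's z in rad. A call has 1 to 8 rows; each row is the pose to reach, as a shift and turn from the pose commanded when the call began, along the tool's axes at that moment; what a row does not reach only later rows make up. A row lasts 1/8 s, in which the tool goes at most 62.5 mm and 10.7 degrees, less where a joint would pass 70% of its speed; a pose out of reach is approached as far as the arm can. A call with a gripper value outside its range is refused whole. "fingers" is the finger opening in m, from 0 to 0.0854, set as the call begins (left out, the last holds). The fingers move at their own pace and stop on an object; "squeeze" is the grip in N (left out, the last holds). Time passes only in rows, so rows that repeat a pose let the fingers close. It gives the time, the measured TCP pose, the force, the opening and the grip force at its end, in the units of the state.
- arm.sense(): the state, without advancing time (a new reading comes with each control period).
- arm.read_camera(name): name is "scene" or "top"; returns the picture (420x560x3 uint8, blue, green, red); there is no depth.
- arm.camera_info(name): a dict with "fx", "fy", "cx", "cy" (pixels), "R" (3x3) and "t" (3): a world point X has camera coordinates R X + t. Camera axes: x right, y down, z forward; pixel columns grow to the right and rows downward; lengths in m; the calibration is good to about 2 mm. A picture is of the moment at which its call begins. camera_info takes no time and is no camera call.
- arm.finish_job(): hands the job in; it is judged then, once.
The state is a dict: "time_s": time; "joint_positions": joint angles; "joint_vel": joint speeds; "joint_efforts": joint torques, N m; "tcp_pos": TCP position; "orientation": TCP orientation; "ft_force": force on the tool from outside, world axes, zero at the start; "ft_torque": the same for the moment, N m; "width": finger opening in m; "finger_force": force on a finger pad.
Only numpy, scipy, OpenCV 4.12 (cv2) and the standard library are available. Lean on these libraries where they do the work, as an engineer would, in place of code of your own. Each camera call takes 0.05 s, during which the arm holds its last target. There are 200 camera calls.

## Working session

There is one attempt and no reset: what is moved stays moved. The work goes in short steps, Python scripts to look and compute and a tool call to move; the robot and the scene stay as the last step left them, time stands still between calls to the robot, and variables do not carry over. Pictures are saved under pics/ and viewed, at most 10 in all, crops included, and the job is handed in when it is done.

Besides the shell and the picture viewer there is one more tool, called after ">>>" as name(argument=value, ...), one argument or row to a line, values as JSON. apply_moves: Moves the arm, as the interface text tells. Its arguments: {"type":"object","properties":{"increments":{"type":"array"},"fingers":{"type":"number"},"squeeze":{"type":"number"}},"required":["increments"]}

```bash
mkdir -p pics; python3 - <<'E'
from bench import arm
import cv2,numpy as np
for n in("top","scene"):
    cv2.imwrite(f"pics/{n}0.png",arm.read_camera(n))
    c=arm.camera_info(n);print(n,c)
s=arm.sense();print(s["time_s"],s["tcp_pos"],s["orientation"],s["ft_force"])
E
```

```text
top {'fx': 401.00235508011383, 'fy': 401.00235508011383, 'cx': 271.3567027097077, 'cy': 209.98405204249568, 'R': array([[-0.01207525, -0.99976593,  0.01795206],
       [-0.99010032,  0.00944385, -0.14004344],
       [ 0.13984112, -0.0194654 , -0.98998261]]), 't': array([-0.00486614,  0.47482872,  0.70424255])}
scene {'fx': 487.0619879167909, 'fy': 487.0619879167909, 'cx': 279.2518308066042, 'cy': 204.0437555146921, 'R': array([[ 0.85392245,  0.52039955,  0.000872  ],
       [ 0.43718235, -0.71646058, -0.54365046],
       [-0.2822907 ,  0.46461656, -0.83931127]]), 't': array([-0.39169131, -0.15222268,  1.27094969])}
0.1 [0.15298619 0.55355536 0.23022761] [-3.01888579e-04  1.34493305e-01  9.90913941e-01 -1.01101099e-03] [ 0.52918568 -0.15919383 -0.59405871]
```

View pics/top0.png

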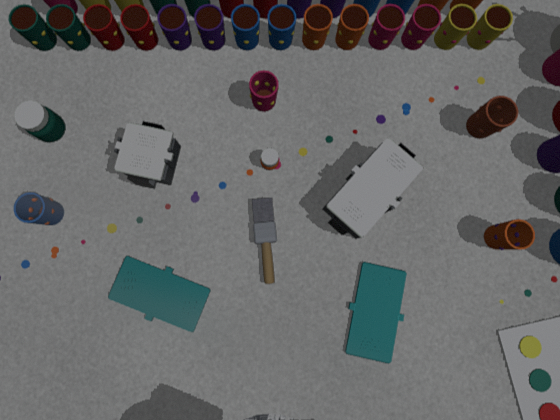

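View pics/scene0.png

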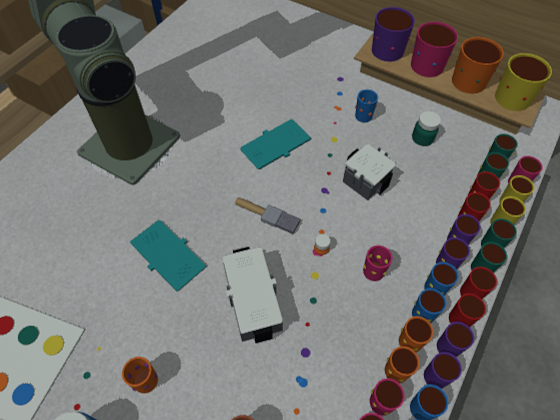

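The top view shows these candidates: a white long lid at (374,188), which I choose for its size and colour; a white square lid at (145,152), not to be touched; and turquoise plates at (160,293) and (377,312), which are decoys. Next I measure the white blobs at z=0.072 and check one close crop.

```bash
cat > h.py <<'E'
from bench import arm
import cv2,numpy as np
def ray(n,uv,z):
    c=arm.camera_info(n);R=c["R"];o=-R.T@c["t"]
    d=R.T@np.array([(uv[0]-c["cx"])/c["fx"],(uv[1]-c["cy"])/c["fy"],1])
    return o+d*(z-o[2])/d[2]
def proj(n,X):
    c=arm.camera_info(n);p=c["R"]@X+c["t"];return np.array([c["fx"]*p[0]/p[2]+c["cx"],c["fy"]*p[1]/p[2]+c["cy"]])
def lid(n,im,seed,z,thr=165):
    g=im.min(2);m=cv2.morphologyEx((g>thr).astype(np.uint8),cv2.MORPH_OPEN,np.ones((9,9)))
    k,l=cv2.connectedComponents(m);m=(l==l[seed[1],seed[0]]).astype(np.uint8)
    p=cv2.findContours(m,0,2)[0][0][:,0]
    W=np.array([ray(n,q,z)[:2] for q in p]).astype(np.float32)
    return cv2.minAreaRect(W*1000),m.sum()
E
python3 - <<'E'
from h import *
for n,ss in(("top",[(374,188),(145,152)]),("scene",[(252,290),(368,165)])):
    im=cv2.imread(f"pics/{n}0.png")
    for s in ss:
        print(n,s,im[s[1],s[0]],im[s[1]+5,s[0]+3],lid(n,im,s,.072,im[s[1],s[0]].min()-35))
im=cv2.imread("pics/top0.png")
cv2.imwrite("pics/crop.png",cv2.resize(im[125:255,290:440],None,fx=4,fy=4,interpolation=2))
E
```

```text
top (374, 188) [137 135 133] [139 136 135] (((493.0878601074219, -5.674530029296875), (1005.1280517578125, 732.591796875), 88.9442138671875), np.uint64(168309))
top (145, 152) [136 135 136] [136 134 135] (((493.0893249511719, -5.59283447265625), (1004.9644775390625, 732.591796875), 88.9442138671875), np.uint64(167820))
scene (252, 290) [169 174 166] [169 174 166] (((415.7668151855469, 21.90753173828125), (1183.76708984375, 990.6862182617188), 59.14337158203125), np.uint64(116584))
scene (368, 165) [168 174 165] [161 167 158] (((415.2882385253906, 22.04876708984375), (1183.5810546875, 991.2683715820312), 59.28370666503906), np.uint64(116709))
```

View pics/crop.png

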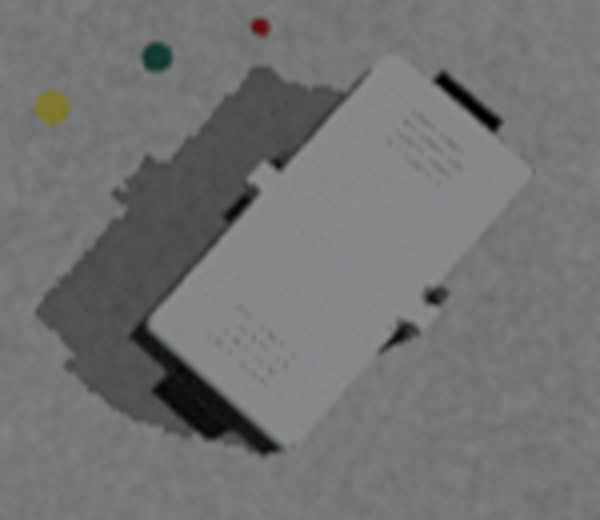

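The crop confirms the long white lid with its tabs between the guide posts. The thumb ridges are at crop (427,147) and (252,345), i.e. full-frame (396.6,161.6) and (352.9,211.1). The corners are at crop (390,55), (532,172), (288,450) and (150,322).

```bash
python3 - <<'E'
from h import *
f=lambda q:(290+q[0]/4-.4,125+q[1]/4-.4)
P=[ray("top",f(q),.072)[:2] for q in[(427,147),(252,345),(387,52),(535,172),(289,453),(147,323)]]
P=np.array(P);print(P.round(4));print("ridge dist",np.linalg.norm(P[0]-P[1]),P[:2].mean(0),"corner mean",P[2:].mean(0))
d=P[0]-P[1];print("yaw deg",np.degrees(np.arctan2(d[1],d[0])))
d=P[2]+P[3]-P[4]-P[5];print(np.degrees(np.arctan2(d[1],d[0])),np.linalg.norm(d)/2,np.linalg.norm(P[3]-P[2]),np.linalg.norm(P[4]-P[5]))
c=P.mean(0)
# independent check: scene cam projection
for p in P[:2]: print(proj("scene",np.r_[p,.072]))
from scipy.spatial.transform import Rotation as Ro
s=arm.sense();R=Ro.from_quat(s["orientation"],scalar_first=True).as_matrix();print(R.round(3))
for z in(.12,.073):print("tool travel to centre",z,R.T@(np.r_[c,z]-s["tcp_pos"]))
E
```

```text
[[ 0.5548 -0.2332]
 [ 0.4664 -0.1513]
 [ 0.5988 -0.2176]
 [ 0.543  -0.281 ]
 [ 0.4191 -0.1655]
 [ 0.4766 -0.1056]]
ridge dist 0.12048397331568356 [ 0.51059061 -0.1922554 ] corner mean [ 0.50933727 -0.19239922]
yaw deg -42.84323062724908
-42.752746096292924 0.16757576742152933 0.08442324803577565 0.08303730898070065
[259.02209796 316.47012303]
[244.44542928 262.44870006]
[[-0.964  0.267 -0.001]
 [ 0.267  0.964 -0.002]
 [ 0.    -0.002 -1.   ]]
tool travel to centre 0.12 [-0.54271431 -0.62359684  0.11135086]
tool travel to centre 0.073 [-0.54272965 -0.62349885  0.15835075]
```

>>> apply_moves(
  increments=[
    {"travel":[-0.04,-0.045,0]},
    {"travel":[-0.08,-0.09,0]},
    {"travel":[-0.12,-0.135,0]},
    {"travel":[-0.16,-0.18,0]},
    {"travel":[-0.2,-0.23,0]},
    {"travel":[-0.24,-0.275,0]},
    {"travel":[-0.28,-0.32,0]},
    {"travel":[-0.32,-0.365,0]},
  ],
  fingers=0,
  squeeze=40,
)

```text
schema error: expected keys travel, yaw
```

>>> apply_moves(
  increments=[
    {"travel":[-0.04,-0.045,0]},
    {"travel":[-0.08,-0.09,0]},
    {"travel":[-0.12,-0.14,0]},
    {"travel":[-0.16,-0.19,0.02]},
    {"travel":[-0.2,-0.23,0.05]},
    {"travel":[-0.223,-0.259,0.08]},
    {"travel":[-0.223,-0.259,0.11]},
    {"travel":[-0.223,-0.259,0.11]},
  ],
)

```text
schema error: expected keys travel, yaw
```

```bash
python3 - <<'E'
from h import *
from scipy.spatial.transform import Rotation as Ro
im=arm.read_camera("scene")
cv2.imwrite("pics/s1.png",cv2.resize(im[180:380,140:390],None,fx=3,fy=3,interpolation=2))
s=arm.sense();R=Ro.from_quat(s["orientation"],scalar_first=True).as_matrix()
print(s["time_s"],s["tcp_pos"],s["width"],s["ft_force"],R.T@(np.r_[.510,-.192,.072]-s["tcp_pos"]))
E
```

```text
0.15 [0.15303024 0.55365024 0.23034697] 0.0855850358522415 [-0.20864035 -0.67353667  0.0294244 ] [-0.54285582 -0.62323649  0.15930878]
```

View pics/s1.png

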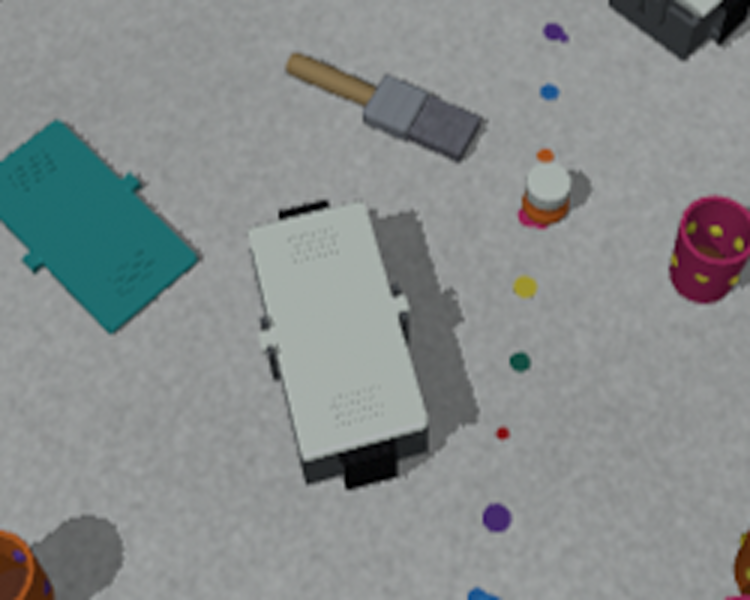

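The calls were refused because each row needs a yaw. In the scene crop the ridges sit at full-frame (244,262) and (259,315), within 1–2 px of where the top-view fix projects.

>>> apply_moves(
  increments=[
    {"travel":[-0.04,-0.045,0],"yaw":0},
    {"travel":[-0.08,-0.09,0],"yaw":0},
    {"travel":[-0.12,-0.135,0],"yaw":0},
    {"travel":[-0.16,-0.18,0],"yaw":0},
    {"travel":[-0.2,-0.23,0],"yaw":0},
    {"travel":[-0.24,-0.275,0],"yaw":0},
    {"travel":[-0.28,-0.32,0],"yaw":0},
    {"travel":[-0.32,-0.365,0],"yaw":0},
  ],
  fingers=0,
  squeeze=40,
)

```text
time_s: 1.15
tcp_pos: [0.3648, 0.1153, 0.2314]
orientation: [0.0, 0.134, 0.991, 0.0]
ft_force: [2.0, 0.1, 0.5]
width: 0.0003
finger_force: 0.0
```

>>> apply_moves(
  increments=[
    {"travel":[-0.04,-0.045,0],"yaw":0},
    {"travel":[-0.08,-0.09,0],"yaw":0},
    {"travel":[-0.12,-0.14,0],"yaw":0},
    {"travel":[-0.16,-0.185,0],"yaw":0},
    {"travel":[-0.2,-0.23,0.03],"yaw":0},
    {"travel":[-0.223,-0.259,0.07],"yaw":0},
    {"travel":[-0.223,-0.259,0.11],"yaw":0},
    {"travel":[-0.223,-0.259,0.11],"yaw":0},
  ],
)

```text
time_s: 2.15
tcp_pos: [0.5069, -0.1905, 0.117]
orientation: [-0.005, 0.135, 0.991, 0.002]
ft_force: [-0.7, 0.6, 0.7]
width: -0.0002
finger_force: 0.0
```

```bash
python3 - <<'E'
from h import *
from scipy.spatial.transform import Rotation as Ro
im=arm.read_camera("scene")
cv2.imwrite("pics/s2.png",cv2.resize(im[180:380,140:390],None,fx=3,fy=3,interpolation=2))
s=arm.sense();R=Ro.from_quat(s["orientation"],scalar_first=True).as_matrix()
print(s["time_s"],s["tcp_pos"],s["width"],s["ft_force"],R.T@(np.r_[.510,-.192,.072]-s["tcp_pos"]))
E
```

```text
2.2 [ 0.50883837 -0.19117129  0.11974686] -0.00024380785003772979 [ 0.4014909  -0.53208971  0.31364157] [-0.00155651 -0.00054959  0.04773964]
```

View pics/s2.png

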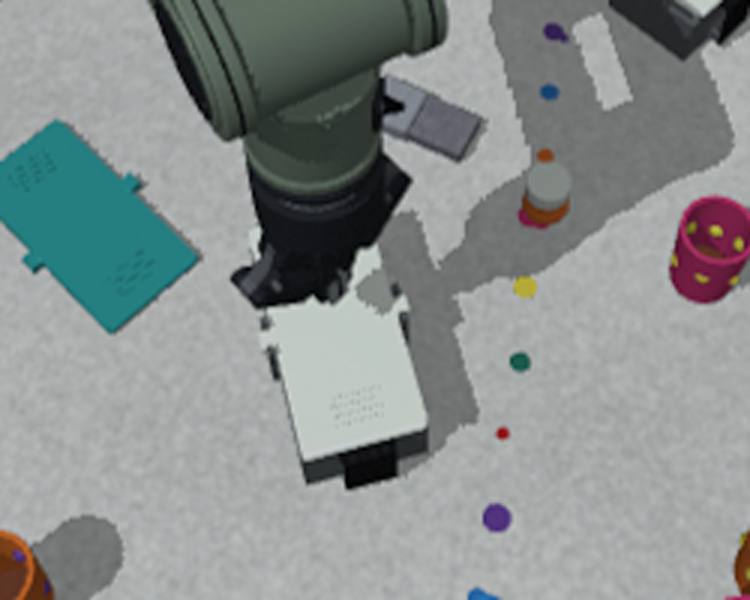

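The gripper is above the lid's middle (crop ≈(335,300)) with fingers shut and the path clear. I'll descend gently.

>>> apply_moves(
  increments=[
    {"travel":[-0.001,0,0.02],"yaw":0},
    {"travel":[-0.001,0,0.035],"yaw":0},
    {"travel":[-0.001,0,0.043],"yaw":0},
    {"travel":[-0.001,0,0.046],"yaw":0},
    {"travel":[-0.001,0,0.048],"yaw":0},
    {"travel":[-0.001,0,0.05],"yaw":0},
    {"travel":[-0.001,0,0.051],"yaw":0},
    {"travel":[-0.001,0,0.051],"yaw":0},
  ],
)

```text
time_s: 3.2
tcp_pos: [0.5117, -0.1925, 0.0713]
orientation: [0.0, 0.135, 0.991, -0.0]
ft_force: [-1.0, 1.0, 3.3]
width: -0.0002
finger_force: 2.4
```

>>> apply_moves(
  increments=[
    {"travel":[0,0,0.002],"yaw":0},
    {"travel":[0,0,0.003],"yaw":0},
    {"travel":[0,0,0.004],"yaw":0},
    {"travel":[0,0,0.005],"yaw":0},
    {"travel":[0,0,0.006],"yaw":0},
    {"travel":[0,0,0.007],"yaw":0},
    {"travel":[0,0,0.008],"yaw":0},
    {"travel":[0,0,0.008],"yaw":0},
  ],
)

```text
time_s: 4.2
tcp_pos: [0.5117, -0.1924, 0.0634]
orientation: [0.0, 0.134, 0.991, -0.0]
ft_force: [-1.5, 1.1, 8.0]
width: 0.0002
finger_force: 4.1
```

>>> apply_moves(
  increments=[
    {"travel":[0,0,0.001],"yaw":0},
    {"travel":[0,0,0.002],"yaw":0},
    {"travel":[0,0,0.003],"yaw":0},
    {"travel":[0,0,0.004],"yaw":0},
    {"travel":[0,0,0.005],"yaw":0},
    {"travel":[0,0,0.006],"yaw":0},
    {"travel":[0,0,0.007],"yaw":0},
    {"travel":[0,0,0.007],"yaw":0},
  ],
)

```text
time_s: 5.2
tcp_pos: [0.5108, -0.192, 0.058]
orientation: [-0.001, 0.134, 0.991, 0.0]
ft_force: [-8.2, 3.5, 20.8]
width: -0.0002
finger_force: 10.3
```

TCP at 58 mm with 21 N, so the middle is on the hard stop. I'll lift off, clear the view and check both ends.

>>> apply_moves(
  increments=[
    {"travel":[0,0,-0.01],"yaw":0},
    {"travel":[0,0,-0.04],"yaw":0},
    {"travel":[0,0,-0.09],"yaw":0},
    {"travel":[0,0,-0.14],"yaw":0},
    {"travel":[0.04,0.045,-0.16],"yaw":0},
    {"travel":[0.08,0.09,-0.17],"yaw":0},
    {"travel":[0.12,0.135,-0.17],"yaw":0},
    {"travel":[0.16,0.18,-0.17],"yaw":0},
  ],
)

```text
time_s: 6.2
tcp_pos: [0.4041, 0.0254, 0.2253]
orientation: [0.0, 0.135, 0.991, 0.0]
ft_force: [0.7, 0.2, 0.8]
width: -0.0004
finger_force: 0.0
```

```bash
python3 - <<'E'
from h import *
a=arm.read_camera("scene");b=arm.read_camera("top")
f=lambda i:cv2.resize(i,(400,400),interpolation=2)
cv2.imwrite("pics/s3.png",np.hstack([f(a[240:350,200:310]),f(b[130:250,315:435])]))
print(arm.sense()["time_s"],arm.sense()["ft_force"])
E
```

```text
6.3 [0.22185655 0.26693786 0.07659086]
```

View pics/s3.png

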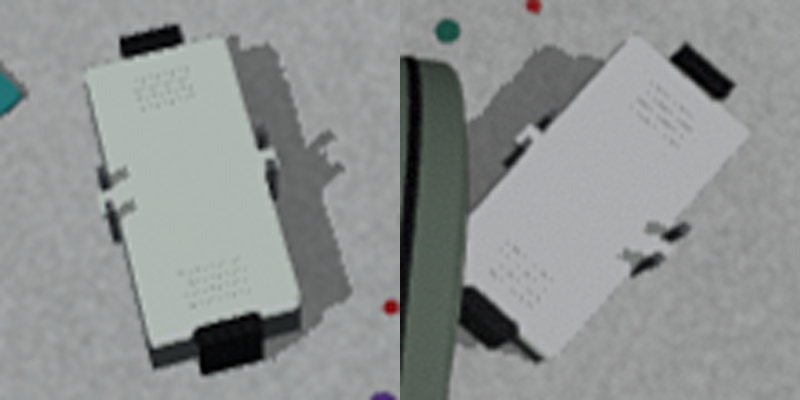

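Both clip noses now overlap the lid: scene crop (150,40) and (230,340), top crop (700,70) and (490,315). The two ridge patches dropped by the same ~2.5 px and the post shadows fall evenly, so the lid is level and flush. The arm is clear, so I hand in.

```bash
python3 -c "
from bench import arm
print(arm.finish_job())"
```

```text
the job is handed in; nothing more can be done
None
```

The long paint box is closed: I pressed its lid at the middle until both ends were under their clips and it lay flush. I never touched the square box's lid, and I handed the job in at about 6.3 s with the arm clear of everything.

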